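# Make up the shoe kit and the mail kit and stack them on the entry shelf

## Task

Make up two kits on the entry shelf. First lay the shoehorn and the round polish tin side by side, flat on the floor of the deep tray that has no handle; then set the empty handled tray squarely on top of it, so that its four corner feet drop inside the deep tray's corners and it sits fully down all round; only then lay the short mailbox key flat in one bay of the handled tray and the enamel fob flat in the other. Leave the trinket cup and the longer door key where they are.

Things in the scene. Friction and masses are not known exactly. Their poses are not given: they have to be found in the camera images.
- deep_tray: Deep open maple tray, no handle, 140 (x) x 190 (y) x 45 mm; walls and floor 8 mm, inside 124 x 174 mm; loose, 0.45 kg. Origin: centre of underside; z up, y along the long side. The handled tray stacks on it, either way round: its feet go inside these corners with 2.5 mm play, its underside rests on this rim, its origin is then 35 mm above this one.
- handle_tray: Shallow maple tray with handle, 140 (x) x 190 (y) mm, loose, 0.3 kg, on four tapered 10 mm feet 15 mm wide at x +-52, y +-77. Origin: centre, level with the feet's bottoms; z up. Underside z = 10, inner floor z = 16, rim z = 38, walls 6 mm. Handle: upright board at y = 0, 10 mm thick (y), all along x, top z = 60; it parts two bays, each 128 (x) x 84 (y) mm, centred at y +-47.
- shoehorn: Short silvery metal shoehorn lying flat, 130 mm long along x (from -65 to about +65), 90 g. Straight handle 18 mm wide (y) and 10 mm tall from x = -65 to x = +15 mm; from there the trough-shaped blade, up to 41 mm wide and 12 mm tall. Origin: on its underside, mid-length, on the handle near its balance point; z up.
- polish_tin: Round flat shoe-polish tin, 52 mm diameter, 20 mm tall, bare metal lid, 80 g. Origin: centre of its underside; z up.
- mailbox_key: Short copper mailbox key with a round bow, lying flat, 63 mm long along x, 6 mm thick, 30 g. Bow 26 mm across, centred at x = -18 mm; shank 9 mm wide (y) from x = -8 to x = +32 mm, with small teeth 3.5 mm out on its +y side from x = +14 mm. Origin: on its underside, on the shank; z up.
- fob: Keyring fob: green enamel disc, 38 mm diameter, 8 mm thick, lying flat, with a small steel split ring (3 mm thick) fixed to it that reaches to x = -41 mm, 45 g. Origin: centre of the disc's underside; z up.
- door_key: Longer steel door key with a square, open bow, 98 mm long along x, 6 mm thick; a bystander, not part of any kit. Origin: near mid-length, on its underside.
- trinket_cup: Grey ceramic trinket cup, 68 mm across, 50 mm tall, open; a bystander. Origin: centre of its underside.
Mind the look-alikes: they are no part of the job. Several things have the shape of the mailbox_key; the one meant has the colours described above.

How it is judged:
By the outcome, as a careful person would: the job done as asked, in the order asked, and still so for the second after the job is handed in, with the robot touching nothing.
It also fails if it takes over 128 s, if anything falls off the work surface, if the arm or the gripper's body presses on something with over 40 N, if the wrist force passes 120 N, or if a joint passes its speed limit or range.

## Robot

A 7-joint arm with a two-finger parallel gripper is mounted at the origin on the work surface. World frame = base frame: x ahead of the robot, y to its left, z up, the work surface at z = 0. Lengths are in m, angles in rad, forces in N, time in s.
With the tool pointing down it reaches from about 0.425 to 0.925 m from the base axis. Payload 6.8 kg.
Tool frame: the origin (TCP) lies on the centre line of the jaws, within the pads' length; the fingertips stand 14 mm ahead of it and the grasp point (between the pads) lies 5 mm behind it (bot.finger_overhang is the distance from the TCP to the fingertips, in m); z points along the fingers, y is the line along which they close (so a half turn about z gives the same grasp; the last joint's range is limited). The gripper opens to 85 mm and grips with 20 to 120 N. Pads are 22 mm wide; open, the fingers measure 114 mm over their backs; the gripper's body (76 mm by 85 mm) begins 54 mm behind the grasp point. The pads swing forward as they close: fully open they stand 13 mm farther back than shut.
Start: joints at [-1.405, 0.477, 0.022, 1.555, -0.011, 1.109, -0.083], TCP at [0.183, 0.65, 0.245] pointing down, gripper open.
Joint ranges: [-2.96, 2.96], [-0.34, 2.1], [-1.41, 1.46], [0.24, 2.44], [-1.37, 4.51], [0.17, 1.92], [-2.96, 2.96]. Speed limits (rad/s): [2.39, 2.39, 3.14, 3.14, 3.14, 3.14, 3.14].

## Interface

Orientations are given as a unit quaternion [w, x, y, z].
In Python, from station import bot gives the robot as it stands.
- The arm moves only by the shell command python3 -m inch 'ROWS' [OPENING] [FORCE]. ROWS is JSON, a list of rows, each a list of 4 numbers: the shift along the tool's x, y, z in m, then the turn about the tool's z in degrees. A call has 1 to 12 rows; each row shifts and turns the commanded pose from where the row before left it, along the tool's axes as they then stand; what a row does not reach is not made up. A row lasts 1/10 s, in which the tool goes at most 50 mm and 8.59 degrees, less where a joint would pass 70% of its speed; a pose out of reach is approached as far as the arm can. A call is refused whole if a number of a shift passes 0.05 or a number of a turn 8.59, either way. A call with a gripper value outside its range is refused whole. OPENING is the finger opening in m, from 0 to 0.0854, set as the call begins (- or left out, the last holds). The fingers move at their own pace and stop on an object; FORCE is the grip in N (left out, the last holds). Time passes only in rows, so rows that do not move let the fingers close. It gives the time, the measured TCP pose, the force, the opening and the grip force at its end, in the units of the state.
- bot.get_obs(): the state, without advancing time (a new reading comes with each control period).
- bot.read_camera(name): name is "side" or "top" or "wrist"; returns a dict with "color" (400x640x3 uint8, red, green, blue), "mtx" (3x3 intrinsics, pixels), "world_from_camera" (4x4, takes a point from camera to world coordinates); the wrist camera has in their place "hand_eye" (4x4, takes a point from camera to tool coordinates, whose origin is the TCP and whose axes are the flange's). Camera axes: x right, y up, looking along -z (the intrinsics and any distortion apply to the point x, -y, -z); pixel columns grow to the right and rows downward; lengths in m; the calibration is good to about 2 mm. A picture is of the moment at which its call begins: read the wrist's pose just before it. There is no depth.
- bot.hand_in(): hands the job in; it is judged then, once.
The state is a dict: "t": time; "q": joint angles; "joint_vel": joint speeds; "joint_torque": joint torques, N m; "eef_pos": TCP position; "tool_rot": TCP orientation; "contact_force": force on the tool from outside, world axes, zero at the start; "torque": the same for the moment, N m; "gripper_width": opening from 0.0 (shut) to 1.0 (fully open); "grasp_force": force on a finger pad.
Only numpy, scipy, OpenCV 4.12 (cv2) and the standard library are available. Lean on these libraries where they do the work, as an engineer would, in place of code of your own. Each camera call takes 0.05 s, during which the arm holds its last target. There are 200 camera calls.

## Working session

There is one attempt and no reset: what is moved stays moved. The work goes in short steps, Python scripts to look and compute and a shell command to move; the robot and the scene stay as the last step left them, time stands still between calls to the robot, and variables do not carry over. Pictures are saved under pics/ and viewed, at most 14 in all, crops included, and the job is handed in when it is done.

```bash
ls; mkdir -p pics; cat > h.py <<'E'
import numpy as np,cv2
from station import bot
def shot(n,name):
    o=bot.get_obs(); c=bot.read_camera(n); cv2.imwrite(f'pics/{name}.png',c['color'][:,:,::-1]); 
    T=np.array(c['world_from_camera']) if n!='wrist' else tool(o)@np.array(c['hand_eye'])
    np.savez(f'pics/{name}.npz',color=c['color'],mtx=c['mtx'],T=T); 
    return c
def tool(o):
    from scipy.spatial.transform import Rotation as R
    w,x,y,z=o['tool_rot'];T=np.eye(4);T[:3,:3]=R.from_quat([x,y,z,w]).as_matrix();T[:3,3]=o['eef_pos'];return T
def ray(name,u,v,z):
    d=np.load(f'pics/{name}.npz');K=d['mtx'];T=d['T']
    p=np.array([(u-K[0,2])/K[0,0],-(v-K[1,2])/K[1,1],-1]);w=T[:3,:3]@p;o=T[:3,3]
    return o+w*(z-o[2])/w[2]
E
python3 - <<'E'
from h import *
for n in('top','side'):
    c=shot(n,n+'0');print({k:(np.round(v,3).tolist()) for k,v in c.items() if k!='color'}, c.keys())
c=shot('wrist','wrist0');print({k:(np.round(v,3).tolist()) for k,v in c.items() if k!='color'})
print(bot.get_obs())
E
```

```text
pics
{'mtx': [[489.312, 0.0, 332.18], [0.0, 489.312, 207.376], [0.0, 0.0, 1.0]], 'world_from_camera': [[-0.005, 0.99, -0.144, 0.366], [-1.0, -0.004, 0.007, 0.061], [0.007, 0.144, 0.99, 1.384], [0.0, 0.0, 0.0, 1.0]]} dict_keys(['color', 'mtx', 'world_from_camera'])
{'mtx': [[380.061, 0.0, 321.498], [0.0, 380.061, 199.188], [0.0, 0.0, 1.0]], 'world_from_camera': [[-1.0, 0.003, -0.027, 0.551], [-0.022, -0.65, 0.76, 0.765], [-0.015, 0.76, 0.65, 0.649], [0.0, 0.0, 0.0, 1.0]]} dict_keys(['color', 'mtx', 'world_from_camera'])
{'mtx': [[325.521, 0.0, 317.805], [0.0, 325.521, 196.941], [0.0, 0.0, 1.0]], 'hand_eye': [[-0.001, 0.966, 0.258, 0.066], [1.0, 0.001, -0.0, 0.0], [-0.0, 0.258, -0.966, -0.128], [0.0, 0.0, 0.0, 1.0]]}
{'t': 0.15, 'q': array([-1.40508333,  0.47762742,  0.0223487 ,  1.55620528, -0.01150546,
        1.10929031, -0.08315428]), 'joint_vel': array([-0.00153303, -0.00397495,  0.00048295, -0.00192161, -0.00104403,
       -0.00048959, -0.00062086]), 'joint_torque': array([ 2.42632850e-03, -5.96926332e+01,  1.61000703e+00, -2.81493884e+01,
        1.26509435e-02,  6.57896890e-03,  3.17432421e-05]), 'eef_pos': array([0.18241055, 0.64944062, 0.2445456 ]), 'tool_rot': array([-4.87256974e-05,  1.36499267e-01,  9.90639924e-01, -6.99426107e-04]), 'contact_force': array([-0.05946349, -0.54976075, -0.4381917 ]), 'torque': array([ 0.02042902,  0.02060596, -0.0130664 ]), 'grasp_force': 0.0, 'gripper_width': 1.001784058167001}
```

View pics/top0.png

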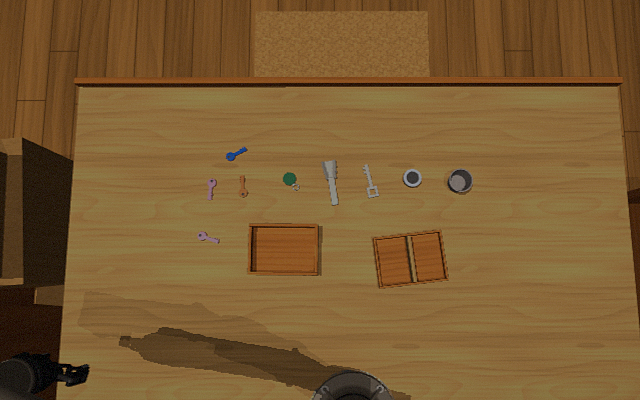

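View pics/side0.png

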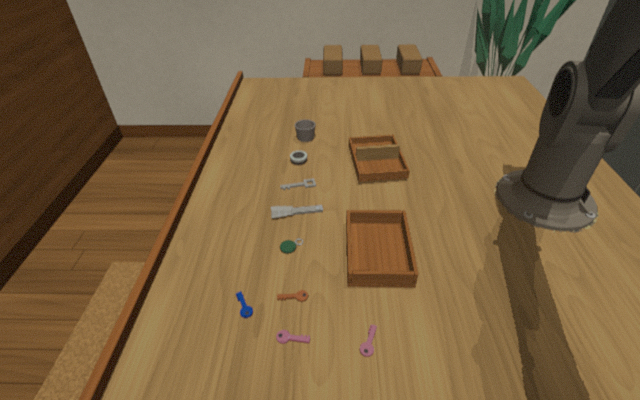

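Top view, where right is −y and up is +x:
- Deep tray (284,250), handled tray (410,258).
- Shoehorn (331,183), tin (412,178), fob (290,180).
- Bystanders: door key (370,182), cup (460,181).

Key-shaped things are blue (236,154), pink (212,189), pink (208,237) and copper (243,187). The copper one fits the description; I'll confirm it in a crop.

```bash
python3 - <<'E'
from h import *
im=cv2.imread('pics/top0.png')
cv2.imwrite('pics/crop.png',cv2.resize(im[140:285,195:455],(780,435),interpolation=cv2.INTER_CUBIC))
for n,u,v,z in [('deep',284,250,.045),('handle',410,258,.045),('horn_blade',330,162,.01),('horn_end',335,205,.01),('tin',412,178,.02),('fobdisc',289.5,179.5,.008),('fobring',297,188,.003),('keybow',243,192,.006),('keytip',242,177,.006),('cup',460,181,.05),('doorkey',371,182,.006)]:
    print(n,ray('top0',u,v,z).round(3))
E
```

```text
deep [0.443 0.183 0.045]
handle [ 0.42  -0.16   0.045]
horn_blade [0.697 0.057 0.01 ]
horn_end [0.572 0.043 0.01 ]
tin [ 0.648 -0.176  0.02 ]
fobdisc [0.647 0.173 0.008]
fobring [0.623 0.151 0.003]
keybow [0.611 0.305 0.006]
keytip [0.655 0.309 0.006]
cup [ 0.633 -0.305  0.05 ]
doorkey [ 0.639 -0.061  0.006]
```

View pics/crop.png

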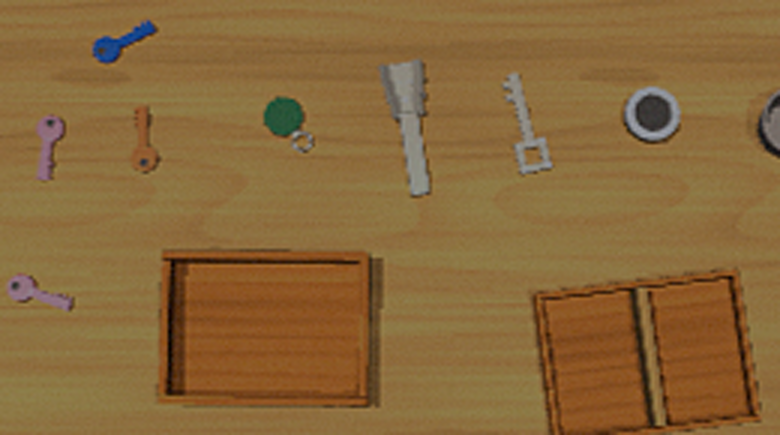

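Crop: the copper, round-bowed key sits at crop (144,140), which is top (243,187). It is the only copper one, so it's the mailbox key. Next I'll go to a vantage over the row for a sharper view.

```bash
cat >> h.py <<'E'
def go(x,y,z,yaw=None):
    """shift in tool axes from now (before turning), turn deg (tool y to world yaw, mod 180)"""
    T=tool(bot.get_obs()); d=T[:3,:3].T@(np.array([x,y,z])-T[:3,3]); yw=np.degrees(np.arctan2(T[1,1],T[0,1]))
    s=''
    if yaw is not None:
        t=(yaw-yw+90)%180-90; s=f'turn {-t:.1f}'   # tool z is down
        a=np.radians(-t);s+=f' | shift if turned first {np.round([d[0]*np.cos(a)+d[1]*np.sin(a),-d[0]*np.sin(a)+d[1]*np.cos(a),d[2]],4)}'
    print('now',T[:3,3].round(4),'yaw',yw.round(1),'shift',d.round(4),s, 'w',round(bot.get_obs()['gripper_width'],3),'t',bot.get_obs()['t'])
E
python3 -c "
from h import *
print(bot.finger_overhang)
go(.58,.08,.33,90)"
```

```text
0.014
now [0.1824 0.6494 0.2445] yaw 74.3 shift [-0.5368 -0.4408 -0.0848] turn -15.7 | shift if turned first [-0.3976 -0.5696 -0.0848] w 1.002 t 0.15
```

```bash
python3 -m inch '[[-0.015,-0.012,-0.01,0],[-0.03,-0.025,-0.005,0],[-0.03,-0.025,-0.005,0],[-0.03,-0.025,-0.005,0],[-0.03,-0.025,-0.005,0],[-0.03,-0.025,-0.005,0],[-0.03,-0.025,-0.005,0],[-0.03,-0.025,-0.005,0],[-0.03,-0.025,-0.005,0],[-0.03,-0.025,-0.005,0],[-0.03,-0.025,-0.005,0],[-0.03,-0.025,-0.005,0]]'
python3 -m inch '[[-0.03,-0.025,-0.005,0],[-0.03,-0.025,-0.005,0],[-0.03,-0.025,-0.005,0],[-0.03,-0.025,-0.005,0],[-0.03,-0.025,-0.005,0],[-0.03,-0.025,-0.005,0],[-0.015,-0.012,0,-8],[0,0,0,-8],[0,0,0,0],[0,0,0,0],[0,0,0,0]]'
python3 -c "
from h import *
go(.58,.08,.33,90)
shot('wrist','w1')"
```

```text
t: 1.35
eef_pos: [0.4378, 0.2775, 0.3111]
tool_rot: [0.0, 0.137, 0.991, 0.0]
contact_force: [-0.3, 0.7, -1.3]
gripper_width: 0.999
grasp_force: 0.0
t: 2.45
eef_pos: [0.5805, 0.0719, 0.3405]
tool_rot: [-0.0, -0.002, 1.0, 0.0]
contact_force: [-0.1, 0.4, -0.3]
gripper_width: 0.998
grasp_force: 0.0
now [0.5805 0.0719 0.3405] yaw 90.2 shift [0.0005 0.0081 0.0105] turn 0.2 | shift if turned first [0.0005 0.0081 0.0105] w 0.998 t 2.45
```

View pics/w1.png

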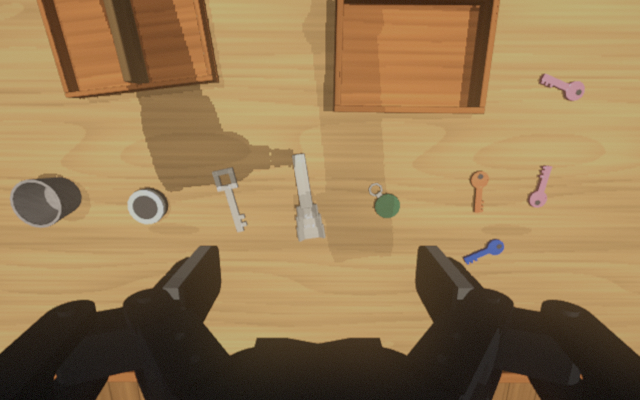

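Wrist view (right is +y, up is −x), all clear of the fingers: horn (300,155)–(312,238), tin (147,206), fob disc (387,205) with its ring at (376,190), copper key bow (480,179) with its tip at (479,211). The deep tray's far wall is near row 107.

```bash
python3 - <<'E'
from h import *
im=cv2.imread('pics/w1.png');hsv=cv2.cvtColor(im,cv2.COLOR_BGR2HSV)
def blob(box,f,z,name):
    x0,y0,x1,y1=box;m=np.zeros(im.shape[:2],np.uint8);m[y0:y1,x0:x1]=f(hsv[y0:y1,x0:x1]).astype(np.uint8)*255
    m=cv2.morphologyEx(m,cv2.MORPH_OPEN,np.ones((2,2),np.uint8))
    c=max(cv2.findContours(m,0,2)[0],key=cv2.contourArea);P=np.array([ray('w1',u,v,z)[:2] for u,v in c[:,0]])*1000
    r=cv2.minAreaRect(P.astype(np.float32));M=cv2.moments(P.astype(np.float32).reshape(-1,1,2));e=cv2.minEnclosingCircle(P.astype(np.float32))
    print(name,'rect',np.round(r[0],1),np.round(r[1],1),round(r[2],1),'cen',round(M['m10']/M['m00'],1),round(M['m01']/M['m00'],1),'circ',np.round(e[0],1),round(e[1],1))
    print('   corners',cv2.boxPoints(r).round(0).tolist())
for q in [(302,175),(310,225),(147,190),(147,206),(387,205),(480,172),(479,203),(250,300),(330,215)]:print(q,hsv[q[1],q[0]])
lo=lambda h:(h[...,1]<70)&(h[...,2]>90)
blob((280,145,335,250),lo,.008,'horn')
blob((286,150,312,200),lo,.010,'hornhandle')
blob((120,180,175,230),lambda h:(h[...,1]<70),.02,'tin')
blob((365,190,410,222),lambda h:(h[...,0]>50)&(h[...,0]<95)&(h[...,1]>90),.008,'fob')
blob((460,165,500,220),lambda h:(h[...,0]<14)&(h[...,1]>120),.006,'key')
blob((460,187,500,220),lambda h:(h[...,0]<14)&(h[...,1]>120),.006,'shank')
for n,u,v,z in [('ring',376,190,.003),('deep far L in/out',334,112,.045),('deep far R',485,112,.045),('deepR',497,0,.045),('deepL',337,0,.045)]:print(n,ray('w1',u,v,z).round(4))
E
```

```text
(302, 175) [ 25  25 195]
(310, 225) [ 19  25 191]
(147, 190) [ 18  17 153]
(147, 206) [ 17  44 105]
(387, 205) [ 50  74 117]
(480, 172) [ 14 135 189]
(479, 203) [ 13 140 193]
(250, 300) [ 18 116 192]
(330, 215) [ 17 115 178]
horn rect [640.8  55.2] [130.5  41.1] 8.5 cen 652.9 57.0 circ [641.8  56.5] 66.5
   corners [[573.0, 66.0], [579.0, 25.0], [708.0, 45.0], [702.0, 85.0]]
hornhandle rect [609.7  50.8] [68.2 18.2] 8.5 cen 609.6 50.8 circ [609.8  52. ] 34.6
   corners [[575.0, 55.0], [577.0, 37.0], [645.0, 47.0], [642.0, 65.0]]
tin rect [ 650.9 -173.1] [50.6 55.6] 43.2 cen 651.1 -172.9 circ [ 651.3 -172.5] 28.2
   corners [[613.0, -170.0], [651.0, -211.0], [688.0, -176.0], [650.0, -135.0]]Traceback (most recent call last):
  File "<stdin>", line 15, in <module>
  File "<stdin>", line 6, in blob
ValueError: max() iterable argument is empty
```

```bash
python3 - <<'E'
from h import *
im=cv2.imread('pics/w1.png');hsv=cv2.cvtColor(im,cv2.COLOR_BGR2HSV);b,g,r=[im[...,i].astype(int) for i in range(3)]
def blob(box,F,z,name):
    x0,y0,x1,y1=box;m=np.zeros(im.shape[:2],np.uint8);m[y0:y1,x0:x1]=F[y0:y1,x0:x1]*255
    c=max(cv2.findContours(m,0,2)[0],key=cv2.contourArea);P=np.array([ray('w1',u,v,z)[:2] for u,v in c[:,0]])*1000
    R=cv2.minAreaRect(P.astype(np.float32));M=cv2.moments(P.astype(np.float32).reshape(-1,1,2))
    print(name,'rect',np.round(R[0],1),np.round(R[1],1),round(R[2],1),'cen',round(M['m10']/M['m00'],1),round(M['m01']/M['m00'],1))
blob((365,185,410,225),g>r+10,.008,'fob')
print(im[185,480],im[205,479],im[205,460],im[205,500])
cop=(r-b>105)&(hsv[...,0]<16)
blob((460,165,500,222),cop,.006,'key')
blob((460,188,500,222),cop,.006,'shank')
for n,u,v,z in [('ring',376,190,.003),('deep far L',334,112,.045),('deep far R',485,112,.045),('deepR',497,0,.045),('deepL',337,0,.045)]:print(n,ray('w1',u,v,z).round(4))
go(.638,.055,.10,98.5)
E
```

```text
fob rect [651.1 174.9] [34.2 34.2] 45.9 cen 651.1 175.1
[ 90 135 193] [ 87 133 194] [101 151 186] [103 155 189]
key rect [642.9 309.5] [33.7  6.1] 3.3 cen 645.1 309.4
shank rect [642.9 309.5] [33.7  6.1] 3.3 cen 645.1 309.4
ring [0.6286 0.1584 0.003 ]
deep far L [0.5174 0.0927 0.045 ]
deep far R [0.5168 0.2831 0.045 ]
deepR [0.391  0.2799 0.045 ]
deepL [0.3916 0.0942 0.045 ]
now [0.5806 0.072  0.3405] yaw 90.2 shift [-0.0573 -0.0173  0.2405] turn -8.3 | shift if turned first [-0.0542 -0.0254  0.2405] w 1.004 t 2.5
```

```bash
python3 -m inch '[[0,0,0,-8.3],[-0.018,-0.008,0.03,0],[-0.018,-0.008,0.04,0],[-0.018,-0.009,0.04,0],[0,0,0.04,0],[0,0,0.04,0],[0,0,0.04,0],[0,0,0.03,0],[0,0,0.02,0],[0,0,0.01,0],[0,0,0,0],[0,0,0,0]]' 0.045 30
python3 -c "
from h import *
go(.638,.055,.017,98.5)"
```

```text
t: 3.7
eef_pos: [0.6388, 0.0552, 0.0513]
tool_rot: [0.001, -0.075, 0.997, 0.0]
contact_force: [0.7, -1.0, 0.1]
gripper_width: 0.527
grasp_force: 0.0
now [0.6388 0.0552 0.0513] yaw 98.6 shift [ 0.0009 -0.0001  0.0343] turn 0.1 | shift if turned first [ 0.0009 -0.0001  0.0343] w 0.527 t 3.7
```

```bash
python3 -m inch '[[0,0,0.015,0],[0,0,0.015,0],[0,0,0.004,0],[0,0,0,0],[0,0,0,0]]'
python3 -m inch '[[0,0,0,0],[0,0,0,0],[0,0,0,0],[0,0,0,0],[0,0,0,0],[0,0,0,0],[0,0,0,0],[0,0,0,0]]' 0.0 40
python3 -m inch '[[0,0,-0.02,0],[0,0,-0.04,0],[0,0,-0.04,0],[0,0,-0.02,0],[0,0,0,0],[0,0,0,0]]'
python3 -c "
from h import *
go(.475,.187,.14,0)"
```

```text
t: 4.2
eef_pos: [0.6382, 0.0548, 0.0162]
tool_rot: [-0.0, -0.075, 0.997, -0.0]
contact_force: [0.6, -0.6, 0.7]
gripper_width: 0.523
grasp_force: 0.0
t: 5.0
eef_pos: [0.6386, 0.0549, 0.0169]
tool_rot: [0.001, -0.075, 0.997, 0.0]
contact_force: [0.6, -0.7, 5.8]
gripper_width: 0.192
grasp_force: 40.6
t: 5.6
eef_pos: [0.6376, 0.0551, 0.1357]
tool_rot: [-0.0, -0.075, 0.997, 0.0]
contact_force: [0.3, -0.2, -1.7]
gripper_width: 0.198
grasp_force: 39.9
now [0.6376 0.0551 0.1357] yaw 98.6 shift [ 0.141   0.1548 -0.0042] turn -81.4 | shift if turned first [-0.1319  0.1626 -0.0042] w 0.198 t 5.6
```

```bash
python3 -m inch '[[0.012,0.012,0,0],[0.025,0.028,0,0],[0.026,0.029,0,0],[0.026,0.029,0,0],[0.026,0.029,0,0],[0.026,0.028,0,0],[0,0,0,8.2],[0,0,0,8.2],[0,0,0,8.2],[0,0,0,8.2],[0,0,0,8.2],[0,0,0,8.2]]'
python3 -m inch '[[0,0,0,8.2],[0,0,0,8.2],[0,0,0,8.2],[0,0,0,8.2],[0,0,0,8.2],[0,0,0,8.2],[0,0,0,0],[0,0,0,0],[0,0,0,0]]'
python3 -c "
from h import *
go(.475,.190,.027,0)
shot('wrist','w2')"
```

```text
t: 6.8
eef_pos: [0.4741, 0.1865, 0.1345]
tool_rot: [-0.001, 0.35, 0.937, -0.002]
contact_force: [1.1, 0.5, -1.0]
gripper_width: 0.198
grasp_force: 39.9
t: 7.7
eef_pos: [0.4751, 0.1869, 0.1357]
tool_rot: [-0.0, 0.705, 0.709, -0.001]
contact_force: [0.4, -0.9, -0.7]
gripper_width: 0.194
grasp_force: 39.9
now [0.4751 0.1869 0.1357] yaw 0.4 shift [0.0032 0.     0.1087] turn 0.4 | shift if turned first [0.0032 0.     0.1087] w 0.194 t 7.7
```

View pics/w2.png

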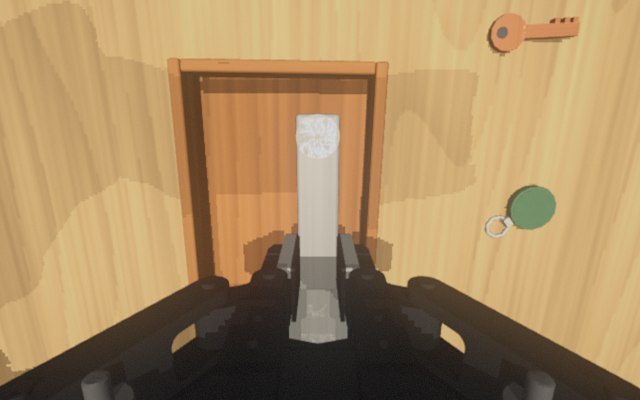

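Horn is held straight (317,130 down to the pads). The deep tray rim's +y corners are at (169,60) and (388,64). The key bow is at (507,33) with its tip at (578,29), and the fob disc is at (533,207).

```bash
python3 - <<'E'
from h import *
for n,u,v,z in [('TL',169,60,.045),('TR',388,64,.045),('R low',377,250,.045),('L low',189,270,.045),('bow',507,33,.006),('tip',578,28,.006),('fob',532.5,207.5,.008),('ring',497,226,.003)]:print(n,ray('w2',u,v,z).round(4))
E
```

```text
TL [0.3808 0.2822 0.045 ]
TR [0.5181 0.2806 0.045 ]
R low [0.5179 0.1542 0.045 ]
L low [0.3793 0.1373 0.045 ]
bow [0.6105 0.307  0.006 ]
tip [0.6611 0.3106 0.006 ]
fob [0.6508 0.1762 0.008 ]
ring [0.627  0.1581 0.003 ]
```

```bash
python3 -m inch '[[0.003,0.002,0.03,0.4],[0,0,0.04,0],[0,0,0.02,0],[0,0,0.01,0],[0,0,0.008,0],[0,0,0.001,0],[0,0,0,0],[0,0,0,0]]'
python3 -m inch '[[0,0,0,0],[0,0,0,0],[0,0,0,0],[0,0,0,0]]' 0.028 20
python3 -m inch '[[0,0,-0.02,0],[0,0,-0.04,0],[0,0,-0.04,0],[0,0,-0.03,0],[0,0,0,0]]'
python3 -c "
from h import *
go(.651,-.173,.17,0)"
```

```text
t: 8.55
eef_pos: [0.4781, 0.1904, 0.0282]
tool_rot: [0.0, 0.708, 0.706, 0.001]
contact_force: [0.8, 0.3, -0.6]
gripper_width: 0.197
grasp_force: 39.9
t: 8.95
eef_pos: [0.4776, 0.1902, 0.0275]
tool_rot: [0.0, 0.708, 0.706, 0.0]
contact_force: [0.3, -0.4, -0.3]
gripper_width: 0.328
grasp_force: 0.0
t: 9.45
eef_pos: [0.4798, 0.1909, 0.1609]
tool_rot: [0.001, 0.708, 0.706, 0.003]
contact_force: [-0.2, 0.0, -0.2]
gripper_width: 0.325
grasp_force: 0.0
now [0.4798 0.1909 0.1609] yaw -0.2 shift [-0.3633  0.1725 -0.0096] turn -0.2 | shift if turned first [-0.3639  0.1712 -0.0096] w 0.325 t 9.45
```

```bash
python3 -m inch '[[0,0,0,-8.2],[0,0,0,-8.2],[0,0,0,-8.2],[0,0,0,-8.2],[0,0,0,-8.2],[0,0,0,-8.2],[0,0,0,-8.2],[0,0,0,-8.2],[0,0,0,-8.2],[0,0,0,-8.2],[0,0,0,-8.2],[-0.01,-0.02,0,0]]' 0.085
python3 -m inch '[[-0.018,-0.038,0,0],[-0.018,-0.038,0,0],[-0.018,-0.038,0,0],[-0.018,-0.038,0,0],[-0.018,-0.038,0,0],[-0.018,-0.038,0,0],[-0.018,-0.038,0,0],[-0.018,-0.038,0,0],[-0.017,-0.038,0,0],[0,0,0,0],[0,0,0,0]]'
python3 -c "
from h import *
go(.651,-.173,.016,90)
shot('wrist','w3')
im=cv2.imread('pics/w3.png');hsv=cv2.cvtColor(im,cv2.COLOR_BGR2HSV)
g=(hsv[...,1]<70).astype(np.uint8)*255
for c in cv2.findContours(g,0,2)[0]:
    if cv2.contourArea(c)>600: (u,v),r=cv2.minEnclosingCircle(c);x0,y0,w,h=cv2.boundingRect(c);print(round(u),round(v),round(r),x0,y0,w,h,ray('w3',u,v,.02).round(4))
"
```

```text
t: 10.65
eef_pos: [0.486, 0.1725, 0.1563]
tool_rot: [-0.001, -0.005, 1.0, 0.001]
contact_force: [-0.2, 0.4, 0.4]
gripper_width: 0.997
grasp_force: 0.0
t: 11.75
eef_pos: [0.6478, -0.1731, 0.1559]
tool_rot: [-0.001, 0.001, 1.0, 0.0]
contact_force: [-0.5, 1.0, -0.3]
gripper_width: 0.995
grasp_force: 0.0
now [ 0.6478 -0.1731  0.1559] yaw 89.9 shift [-3.400e-03  1.000e-04  1.399e-01] turn -0.1 | shift if turned first [-3.400e-03  1.000e-04  1.399e-01] w 0.995 t 11.75
477 364 41 457 328 48 72 [ 0.8207 -0.0182  0.02  ]
89 386 90 0 328 179 72 [ 0.8467 -0.4005  0.02  ]
191 272 32 163 246 48 54 [ 0.7214 -0.2863  0.02  ]
313 194 31 283 164 61 60 [ 0.6497 -0.1764  0.02  ]
145 180 52 93 143 105 88 [ 0.6381 -0.316   0.02  ]
455 181 55 426 126 44 111 [ 0.6391 -0.0591  0.02  ]
```

```bash
python3 -m inch '[[-0.002,-0.003,0.03,0],[0,0,0.04,0],[0,0,0.035,0],[0,0,0.02,0],[0,0,0.012,0],[0,0,0.003,0],[0,0,0,0],[0,0,0,0]]'
python3 -m inch '[[0,0,0,0],[0,0,0,0],[0,0,0,0],[0,0,0,0],[0,0,0,0],[0,0,0,0],[0,0,0,0]]' 0.0 40
python3 -m inch '[[0,0,-0.02,0],[0,0,-0.04,0],[0,0,-0.04,0],[0,0,-0.03,0],[0,0,0,0]]'
python3 -c "
from h import *
go(.418,.1865,.145,90)"
```

```text
t: 12.6
eef_pos: [0.6515, -0.1748, 0.0187]
tool_rot: [0.001, -0.0, 1.0, -0.0]
contact_force: [0.1, 0.1, 0.4]
gripper_width: 0.991
grasp_force: 0.0
t: 13.3
eef_pos: [0.6511, -0.1751, 0.0185]
tool_rot: [0.001, -0.0, 1.0, 0.0]
contact_force: [-1.2, 0.8, 6.0]
gripper_width: 0.586
grasp_force: 40.6
t: 13.8
eef_pos: [0.6534, -0.1761, 0.1527]
tool_rot: [0.004, 0.0, 1.0, -0.001]
contact_force: [0.3, -0.3, -0.7]
gripper_width: 0.586
grasp_force: 41.9
now [ 0.6534 -0.1761  0.1527] yaw 90.0 shift [0.2355 0.3626 0.0051] turn -0.0 | shift if turned first [0.2354 0.3626 0.0051] w 0.586 t 13.8
```

```bash
python3 -m inch '[[0.01,0.015,0,0],[0.022,0.034,0,0],[0.022,0.034,0,0],[0.022,0.034,0,0],[0.022,0.034,0,0],[0.022,0.034,0,0],[0.022,0.034,0,0],[0.022,0.034,0,0],[0.022,0.034,0,0],[0.022,0.034,0,0],[0.022,0.034,0,0],[0.005,0.007,0,0]]'
python3 -m inch '[[0,0,0,0],[0,0,0,0]]'
python3 -c "
from h import *
go(.418,.1865,.028,90)
shot('wrist','w4')"
```

```text
t: 15.0
eef_pos: [0.4124, 0.1907, 0.1467]
tool_rot: [-0.001, -0.003, 1.0, 0.0]
contact_force: [0.5, -0.1, -0.8]
gripper_width: 0.59
grasp_force: 41.9
t: 15.2
eef_pos: [0.4158, 0.186, 0.1471]
tool_rot: [-0.0, 0.0, 1.0, -0.0]
contact_force: [0.9, -0.9, -0.5]
gripper_width: 0.583
grasp_force: 41.9
now [0.4158 0.186  0.1471] yaw 90.0 shift [-0.0022  0.0005  0.1191] turn -0.0 | shift if turned first [-0.0022  0.0005  0.1191] w 0.583 t 15.2
```

View pics/w4.png

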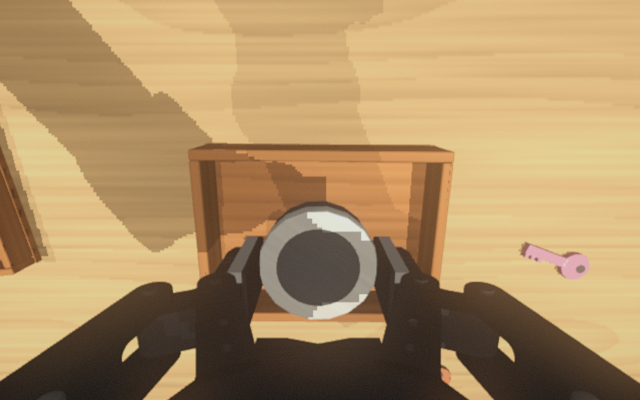

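Tin is held level at (318,262). The tray's rim edge on the base side is near row 148, and the tin is over the near half as planned.

```bash
python3 -m inch '[[-0.002,0,0.03,0],[0,0,0.04,0],[0,0,0.025,0],[0,0,0.012,0],[0,0,0.01,0],[0,0,0.002,0],[0,0,0,0],[0,0,0,0]]'
python3 -m inch '[[0,0,0,0],[0,0,0,0],[0,0,0,0],[0,0,0,0]]' 0.066 20
python3 -m inch '[[0,0,-0.02,0],[0,0,-0.04,0],[0,0,-0.04,0],[0,0,-0.04,0],[0,0,-0.03,0],[0,0,-0.03,0],[0,-0.03,0,0],[0,-0.04,0,0],[0,-0.04,0,0],[0,-0.03,0,0],[0,0,0,0],[0,0,0,0]]'
python3 -c "
from h import *
go(.42,-.16,.2,0)
shot('wrist','w5');shot('top','t5')"
```

```text
t: 16.05
eef_pos: [0.4182, 0.1874, 0.0292]
tool_rot: [0.001, -0.0, 1.0, 0.001]
contact_force: [0.2, -0.2, -0.6]
gripper_width: 0.584
grasp_force: 41.9
t: 16.45
eef_pos: [0.4176, 0.1873, 0.0285]
tool_rot: [0.0, -0.0, 1.0, 0.0]
contact_force: [-0.0, 0.3, 0.3]
gripper_width: 0.767
grasp_force: 0.0
t: 17.65
eef_pos: [0.4174, 0.0469, 0.2284]
tool_rot: [0.0, 0.001, 1.0, 0.0]
contact_force: [-0.0, 0.8, 0.2]
gripper_width: 0.775
grasp_force: 0.0
now [0.4174 0.0469 0.2284] yaw 89.9 shift [-0.0029 -0.2069  0.0282] turn 89.9 | shift if turned first [-0.2069  0.0026  0.0282] w 0.775 t 17.65
```

View pics/w5.png

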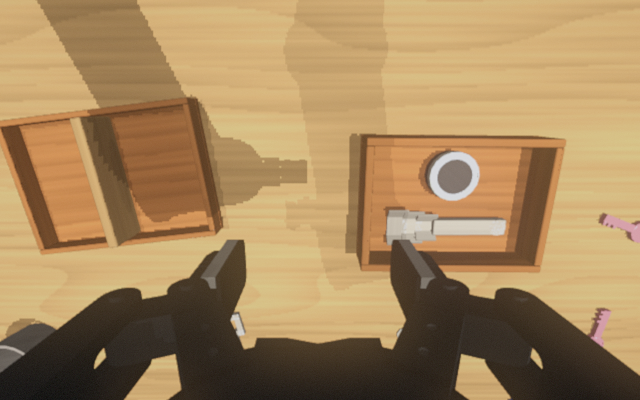

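Tin (453,175) and horn (395–505,228) lie flat side by side in the deep tray. Deep tray rim corners are about (359,136), (565,141), (541,271), (359,271). Handled tray rim corners are about (0,122), (193,98), (221,233), (41,251).

```bash
python3 - <<'E'
from h import *
def q(pts,z,name,src='w5'):
    P=np.array([ray(src,u,v,z)[:2] for u,v in pts])*1000
    L=[round(np.linalg.norm(P[i]-P[(i+1)%4]),1) for i in range(4)];a=[round(np.degrees(np.arctan2(*(P[(i+1)%4]-P[i])[::-1])),1) for i in range(4)]
    print(name,'c',P.mean(0).round(1),'L',L,'ang',a,P.round(0).tolist())
q([(359,136),(565,141),(541,271),(359,271)],.045,'deep')
q([(0,122),(193,98),(221,233),(41,251)],.038,'handle')
q([(73,119),(83,116),(119,244),(107,247)],.060,'board')
im=cv2.imread('pics/w5.png');cv2.imwrite('pics/c5.png',cv2.resize(im[85:285],None,fx=1.25,fy=1.25,interpolation=cv2.INTER_CUBIC))
t=cv2.imread('pics/t5.png');cv2.imwrite('pics/c5.png',cv2.resize(t[210:300,240:460],(792,324),interpolation=cv2.INTER_CUBIC))
E
```

```text
deep c [447.3 185.6] L [np.float64(195.6), np.float64(135.9), np.float64(192.3), np.float64(140.6)] ang [np.float64(88.5), np.float64(0.4), np.float64(-90.1), np.float64(-178.2)] [[376.0, 86.0], [381.0, 282.0], [517.0, 283.0], [516.0, 91.0]]
handle c [ 418.6 -156.1] L [np.float64(187.5), np.float64(135.9), np.float64(193.3), np.float64(133.7)] ang [np.float64(96.6), np.float64(6.6), np.float64(-84.1), np.float64(-175.9)] [[362.0, -256.0], [341.0, -69.0], [476.0, -54.0], [496.0, -246.0]]
board c [ 419.  -159.2] L [np.float64(9.7), np.float64(122.5), np.float64(12.7), np.float64(122.8)] ang [np.float64(105.3), np.float64(5.8), np.float64(-75.6), np.float64(-175.6)] [[359.0, -169.0], [357.0, -160.0], [478.0, -148.0], [482.0, -160.0]]
```

```bash
python3 -m inch '[[-0.008,0.03,0.005,0],[-0.008,0.04,0.005,0],[-0.008,0.04,0.01,0],[-0.008,0.03,0.008,0],[0,0,0,0],[0,0,0,0],[0,0,0,0]]' 0.04
python3 -c "
from h import *
go(.42,-.159,.193,96)
shot('wrist','wB')
im=cv2.imread('pics/wB.png')
cv2.imwrite('pics/wBc.png',cv2.resize(im[80:330,150:500],(800,571),interpolation=cv2.INTER_CUBIC))"
```

```text
t: 18.45
eef_pos: [0.4492, 0.1867, 0.2002]
tool_rot: [-0.0, -0.0, 1.0, -0.0]
contact_force: [0.5, -0.7, -0.0]
gripper_width: 0.467
grasp_force: 0.0
now [0.4492 0.1867 0.2002] yaw 90.0 shift [ 0.0292 -0.3457  0.0074] turn -6.0 | shift if turned first [ 0.0651 -0.3407  0.0074] w 0.467 t 18.45
```

View pics/wBc.png

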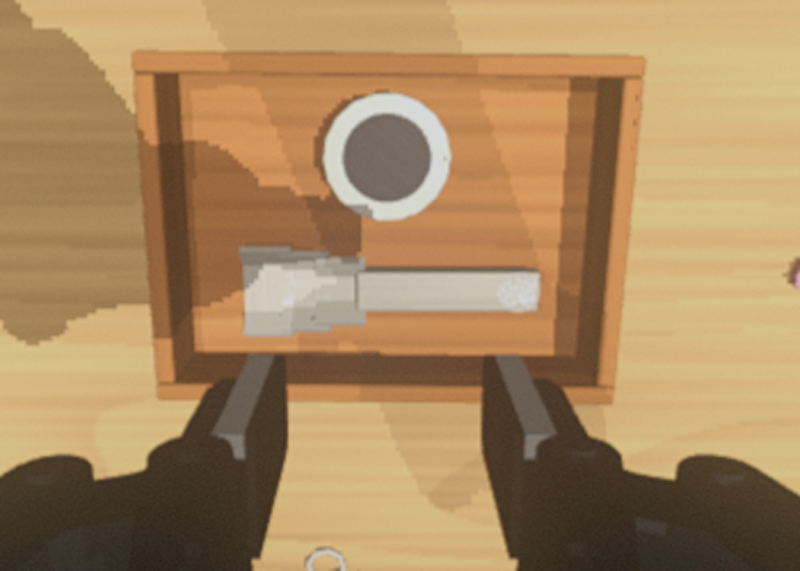

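Deep tray rim outer corners in the crop: (133,52), (645,58), (612,403), (157,398). Contents lie flat. Next I'll look over the handled tray the same way.

```bash
cat >> h.py <<'E'
def quad(pts,z,src,x0,y0,s):
    P=np.array([ray(src,x0+u/s,y0+v/s,z)[:2] for u,v in pts])*1000
    d=np.roll(P,-1,0)-P
    print('c',P.mean(0).round(1),'L',np.linalg.norm(d,axis=1).round(1),'ang',(np.degrees(np.arctan2(d[:,1],d[:,0]))).round(1))
E
python3 -c "
from h import *
quad([(133,52),(645,58),(612,403),(157,398)],.045,'wB',150,80,800/350)"
python3 -m inch '[[0.005,-0.015,0,-6],[0.005,-0.03,0,0],[0.006,-0.035,0,0],[0.007,-0.035,0,0],[0.007,-0.035,0,0],[0.007,-0.035,0,0],[0.007,-0.035,0,0],[0.007,-0.035,0,0],[0.007,-0.035,0,0],[0.007,-0.035,0,0],[0,-0.016,0,0],[0,0,0,0]]'
python3 -m inch '[[0,0,0,0],[0,0,0,0]]'
python3 -c "
from h import *
go(.42,-.159,.193,96)
shot('wrist','wA')
im=cv2.imread('pics/wA.png')
cv2.imwrite('pics/wAc.png',cv2.resize(im[80:330,150:500],(800,571),interpolation=cv2.INTER_CUBIC))"
```

```text
c [447.6 188.3] L [187.7 137.8 188.5 137.6] ang [ 89.3  -0.5 -90.7 179.1]
t: 19.7
eef_pos: [0.4182, -0.1615, 0.2008]
tool_rot: [0.001, -0.049, 0.999, -0.0]
contact_force: [-0.4, 0.8, 0.3]
gripper_width: 0.468
grasp_force: 0.0
t: 19.9
eef_pos: [0.4188, -0.1574, 0.2003]
tool_rot: [-0.0, -0.053, 0.999, 0.0]
contact_force: [-0.6, -0.4, 0.4]
gripper_width: 0.472
grasp_force: 0.0
now [ 0.4188 -0.1574  0.2003] yaw 96.1 shift [-0.001  -0.0017  0.0073] turn 0.1 | shift if turned first [-0.001  -0.0017  0.0073] w 0.472 t 19.9
```

View pics/wAc.png

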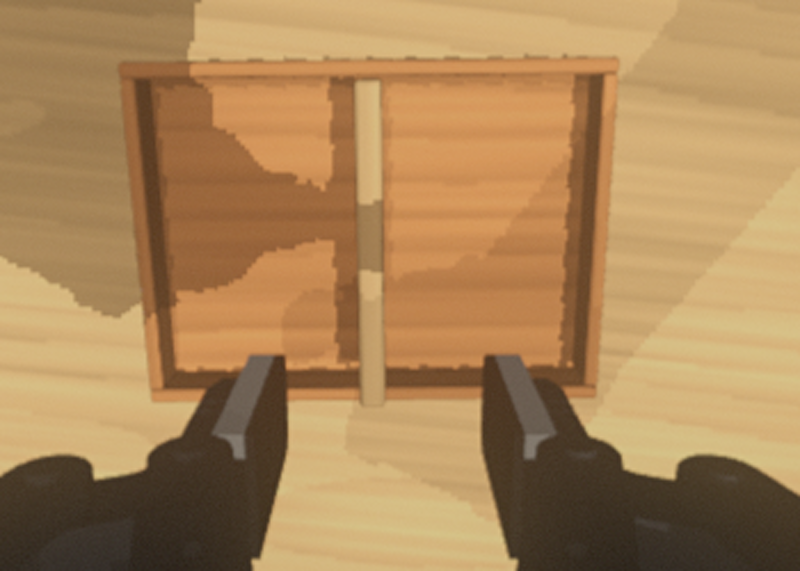

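Handled tray rim corners in the crop: (119,65), (619,58), (597,398), (150,403). The board runs from (369,80) to (373,405).

```bash
python3 -c "
from h import *
quad([(119,65),(619,58),(597,398),(150,403)],.038,'wA',150,80,800/350)
a=ray('wA',150+368.5/2.2857,80+80/2.2857,.06);b=ray('wA',150+372.5/2.2857,80+405/2.2857,.06);print(a,b,np.degrees(np.arctan2(*(b-a)[1::-1])))
go(.42,-.159,.193,96)
"
```

```text
c [ 420.6 -161.6] L [188.3 139.  189.9 138.6] ang [  96.8    6.9  -83.3 -173.8]
[ 0.35800448 -0.16857763  0.06      ] [ 0.48116472 -0.15460349  0.06      ] 6.47327305108299
now [ 0.4189 -0.1573  0.2003] yaw 96.1 shift [-0.0009 -0.0018  0.0073] turn 0.1 | shift if turned first [-0.0009 -0.0018  0.0073] w 0.464 t 19.95
```

```bash
python3 -m inch '[[-0.001,-0.004,0.03,-0.6],[0,0,0.04,0],[0,0,0.04,0],[0,0,0.03,0],[0,0,0.013,0],[0,0,0.005,0],[0,0,0,0],[0,0,0,0]]' 0.05 60
python3 -m inch '[[0,0,0,0],[0,0,0,0],[0,0,0,0],[0,0,0,0],[0,0,0,0],[0,0,0,0],[0,0,0,0],[0,0,0,0]]' 0.0 60
python3 -c "
from h import *
go(.4206,-.1616,.042,96.65)"
```

```text
t: 20.75
eef_pos: [0.4213, -0.1623, 0.0434]
tool_rot: [0.001, -0.058, 0.998, -0.0]
contact_force: [0.6, -0.8, 0.5]
gripper_width: 0.582
grasp_force: 0.0
t: 21.55
eef_pos: [0.4208, -0.1621, 0.043]
tool_rot: [0.001, -0.058, 0.998, 0.0]
contact_force: [-1.4, 0.8, 7.5]
gripper_width: 0.107
grasp_force: 58.9
now [ 0.4208 -0.1621  0.043 ] yaw 96.6 shift [0.0002 0.0006 0.001 ] turn -0.0 | shift if turned first [0.0002 0.0006 0.001 ] w 0.107 t 21.55
```

```bash
python3 -m inch '[[0,0,-0.02,0],[0,0,-0.04,0],[0,0,-0.04,0],[0,0,-0.025,7.3],[-0.015,0.015,0,0],[-0.02,0.03,0,0],[-0.01,0.035,0,0],[-0.005,0.035,0,0],[0,0.035,0,0],[0,0.035,0,0],[0,0.035,0,0],[0.005,0.035,0,0]]'
python3 -m inch '[[0.008,0.035,0,0],[0.008,0.03,0,0],[0,0.02,0,0],[0,0,0,0],[0,0,0,0]]'
python3 -c "
from h import *
go(.4476,.1883,.12,89.3)
shot('wrist','w6')"
```

```text
t: 22.75
eef_pos: [0.4683, 0.0936, 0.1673]
tool_rot: [0.0, 0.006, 1.0, -0.0]
contact_force: [1.5, -0.1, -1.7]
gripper_width: 0.109
grasp_force: 58.9
t: 23.25
eef_pos: [0.453, 0.1772, 0.1671]
tool_rot: [-0.0, 0.006, 1.0, -0.0]
contact_force: [-0.4, 0.0, -2.7]
gripper_width: 0.103
grasp_force: 58.9
now [0.453  0.1772 0.1671] yaw 89.4 shift [0.0055 0.0111 0.0471] turn 0.1 | shift if turned first [0.0055 0.0111 0.0471] w 0.103 t 23.25
```

```bash
python3 -m inch '[[0.0055,0.011,0.02,0],[0,0,0.03,0],[0,0,0.018,0],[0,0,0.005,0],[0,0,0,0],[0,0,0,0]]'
python3 -c "
from h import *
go(.4476,.1883,.078,89.3)
shot('wrist','w7');shot('side','s7')
a=cv2.imread('pics/w7.png')[60:360,120:520];b=cv2.imread('pics/s7.png')[180:310,310:450]
cv2.imwrite('pics/c7.png',np.hstack([cv2.resize(a,(400,300)),cv2.resize(b,(323,300),interpolation=cv2.INTER_CUBIC)]))"
```

```text
t: 23.9
eef_pos: [0.4489, 0.188, 0.0951]
tool_rot: [0.001, 0.007, 1.0, 0.0]
contact_force: [0.1, 0.2, -2.1]
gripper_width: 0.106
grasp_force: 58.8
now [0.4489 0.188  0.0951] yaw 89.2 shift [0.0013 0.0003 0.0171] turn -0.1 | shift if turned first [0.0013 0.0003 0.0171] w 0.106 t 23.9
```

View pics/c7.png

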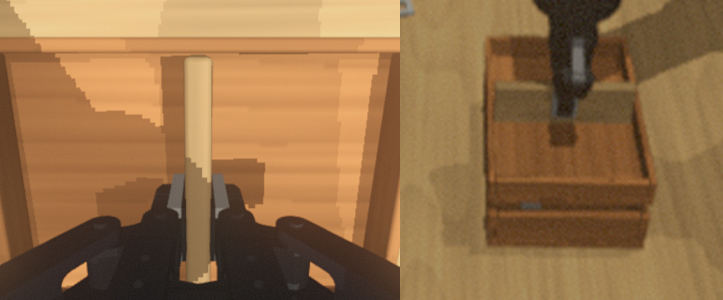

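The wrist half shows the board held centrally at (198,160). The side half shows the handled tray squarely over the deep one, so I'll lower gently and watch the force.

```bash
python3 -m inch '[[0.001,0,0.005,0],[0,0,0.003,0],[0,0,0,0],[0,0,0,0]]'; python3 -m inch '[[0,0,0.003,0],[0,0,0.002,0],[0,0,0,0],[0,0,0,0]]'
python3 -c "
from h import *
go(.4476,.1883,.078,89.3);print(bot.get_obs()['torque'])"
```

```text
t: 24.4
eef_pos: [0.447, 0.1884, 0.0862]
tool_rot: [-0.0, 0.006, 1.0, -0.0]
contact_force: [0.1, 0.0, -1.6]
gripper_width: 0.107
grasp_force: 58.9
t: 24.8
eef_pos: [0.447, 0.1884, 0.0812]
tool_rot: [-0.0, 0.006, 1.0, -0.0]
contact_force: [-0.2, 0.2, -2.6]
gripper_width: 0.11
grasp_force: 58.9
now [0.447  0.1884 0.0812] yaw 89.3 shift [-0.0006 -0.0001  0.0032] turn 0.0 | shift if turned first [-0.0006 -0.0001  0.0032] w 0.11 t 24.8
[ 0.00664928  0.04282924 -0.02799438]
```

```bash
python3 -m inch '[[0,0,0.002,0],[0,0,0.001,0],[0,0,0.0005,0],[0,0,0,0],[0,0,0,0]]'
python3 -m inch '[[0,0,0,0],[0,0,0,0],[0,0,0,0],[0,0,0,0]]' 0.035 20
python3 -m inch '[[0,0,-0.01,0],[0,0,-0.03,0],[0,0,-0.04,0],[0,0,-0.04,0],[0,0,-0.03,0],[0,0,0,0],[0,0,0,0]]'
python3 -c "
from h import *
go(.4476,.1883,.078,89.3)
shot('wrist','w8');shot('side','s8')
a=cv2.imread('pics/w8.png')[60:360,120:520];b=cv2.imread('pics/s8.png')[180:310,310:450]
cv2.imwrite('pics/c8.png',np.hstack([cv2.resize(a,(400,300)),cv2.resize(b,(323,300),interpolation=cv2.INTER_CUBIC)]))"
```

```text
t: 25.3
eef_pos: [0.447, 0.1884, 0.0781]
tool_rot: [-0.0, 0.006, 1.0, 0.0]
contact_force: [-2.2, -1.3, 6.6]
gripper_width: 0.109
grasp_force: 59.9
t: 25.7
eef_pos: [0.4472, 0.1885, 0.0778]
tool_rot: [0.0, 0.006, 1.0, 0.0]
contact_force: [-0.3, 0.3, -1.1]
gripper_width: 0.409
grasp_force: 0.0
t: 26.4
eef_pos: [0.4472, 0.1886, 0.2286]
tool_rot: [0.001, 0.006, 1.0, 0.001]
contact_force: [-0.6, 0.1, -0.2]
gripper_width: 0.408
grasp_force: 0.0
now [0.4472 0.1886 0.2286] yaw 89.3 shift [-0.0003 -0.0006  0.1506] turn 0.0 | shift if turned first [-0.0003 -0.0006  0.1506] w 0.408 t 26.4
```

View pics/c8.png

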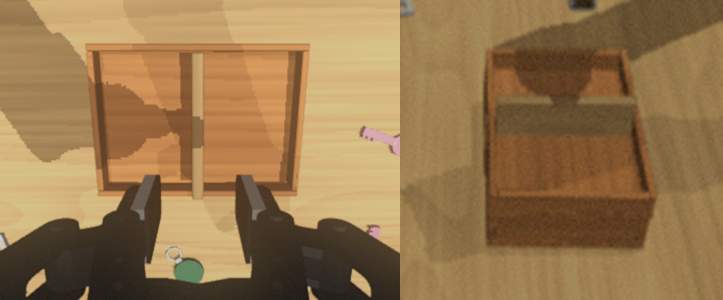

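Handled tray is fully seated: contact came exactly 35 mm up, and the side view shows no gap all round. Now the copper key.

```bash
python3 -c "
from h import *
go(.6315,.3085,.016,94)"
```

```text
now [0.4463 0.1881 0.227 ] yaw 89.3 shift [-0.184   0.1227  0.2107] turn -4.7 | shift if turned first [-0.1934  0.1073  0.2107] w 0.411 t 26.5
```

```bash
python3 -m inch '[[0,0,0,-4.7],[-0.025,0.015,0,0],[-0.035,0.02,0,0],[-0.035,0.02,0,0],[-0.035,0.02,0,0],[-0.035,0.02,0.01,0],[-0.028,0.012,0.03,0],[0,0,0.04,0],[0,0,0.04,0],[0,0,0.03,0],[0,0,0,0],[0,0,0,0]]' 0.035 30
python3 -c "
from h import *
go(.6315,.3085,.016,94)
shot('wrist','w9')
cv2.imwrite('pics/c9.png',cv2.imread('pics/w9.png')[100:400,120:520])"
```

```text
t: 27.7
eef_pos: [0.6318, 0.308, 0.0769]
tool_rot: [-0.001, -0.035, 0.999, -0.001]
contact_force: [-0.6, -0.3, 0.1]
gripper_width: 0.411
grasp_force: 0.0
now [0.6318 0.308  0.0769] yaw 94.0 shift [0.0001 0.0006 0.0609] turn -0.0 | shift if turned first [0.0001 0.0006 0.0609] w 0.411 t 27.7
```

View pics/c9.png

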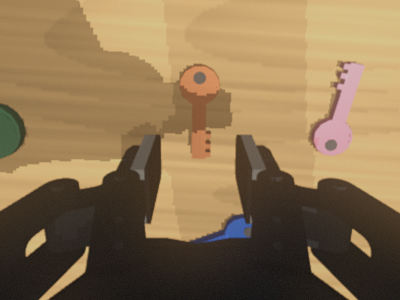

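The copper key is centred between the fingers (crop (200,80)–(200,157)). Lowering to grasp it.

```bash
python3 -m inch '[[0,0,0.025,0],[0,0,0.025,0],[0,0,0.009,0],[0,0,0.0015,0],[0,0,0,0],[0,0,0,0]]'
python3 -m inch '[[0,0,0,0],[0,0,0,0],[0,0,0,0],[0,0,0,0],[0,0,0,0],[0,0,0,0]]' 0.0 30
python3 -m inch '[[0,0,-0.02,0],[0,0,-0.04,0],[0,0,-0.04,0],[0,0,-0.04,0],[0,0,-0.02,0],[0,0,0,0]]'
python3 -c "
from h import *
go(.450,.237,.15,94)"
```

```text
t: 28.35
eef_pos: [0.6333, 0.3091, 0.0191]
tool_rot: [0.001, -0.035, 0.999, 0.001]
contact_force: [-0.3, 0.0, 0.5]
gripper_width: 0.41
grasp_force: 0.0
t: 28.95
eef_pos: [0.6327, 0.3089, 0.0183]
tool_rot: [0.001, -0.035, 0.999, 0.0]
contact_force: [-1.1, -0.4, 5.7]
gripper_width: 0.084
grasp_force: 31.0
t: 29.55
eef_pos: [0.6343, 0.3091, 0.1826]
tool_rot: [0.003, -0.035, 0.999, 0.002]
contact_force: [0.0, -0.2, -0.1]
gripper_width: 0.081
grasp_force: 30.4
now [0.6343 0.3091 0.1826] yaw 94.0 shift [ 0.1891 -0.0593  0.0311] turn -0.0 | shift if turned first [ 0.1891 -0.0592  0.0311] w 0.081 t 29.55
```

```bash
python3 -m inch '[[0.015,-0.005,0,0],[0.03,-0.01,0,0],[0.035,-0.011,0,0],[0.035,-0.011,0,0],[0.035,-0.011,0,0],[0.03,-0.009,0.01,0],[0.009,-0.002,0.025,0],[0,0,0.03,0],[0,0,0.025,0],[0,0,0,0],[0,0,0,0]]'
python3 -c "
from h import *
go(.450,.237,.0705,94)"
```

```text
t: 30.65
eef_pos: [0.4475, 0.2361, 0.0873]
tool_rot: [-0.001, -0.035, 0.999, -0.001]
contact_force: [0.5, 0.2, 0.3]
gripper_width: 0.083
grasp_force: 30.5
now [0.4475 0.2361 0.0873] yaw 94.0 shift [-0.0026  0.0007  0.0168] turn -0.0 | shift if turned first [-0.0026  0.0007  0.0168] w 0.083 t 30.65
```

```bash
python3 -m inch '[[0,0,0.01,0],[0,0,0.005,0],[0,0,0.0015,0],[0,0,0,0],[0,0,0,0]]'
python3 -m inch '[[0,0,0,0],[0,0,0,0],[0,0,0,0],[0,0,0,0]]' 0.022 20
python3 -m inch '[[0,0,-0.01,0],[0,0,-0.03,0],[0,0,-0.04,0],[0,0,-0.04,0],[0,0,-0.02,0],[0,0,0,0],[0,0,0,8.5],[0,0,0,8.5],[0,0,0,8.5],[0,0,0,8.5],[0,0,0,8.5],[0,0,0,8.5]]'
python3 -m inch '[[0,0,0,8.5],[0,0,0,8.5],[0,0,0,8.5],[0,0,0,8.5],[0,0,0,8.5],[0,0,0,8.5],[0,0,0,8.5],[0,0,0,8.5],[0,0,0,8.5],[0,0,0,8.5],[0,0,0,8.5],[0,0,0,0]]' 0.06
python3 -c "
from h import *
go(.651,.1758,.0165,-53)"
```

```text
t: 31.15
eef_pos: [0.4479, 0.2367, 0.071]
tool_rot: [0.0, -0.035, 0.999, 0.0]
contact_force: [0.6, -0.1, -0.5]
gripper_width: 0.081
grasp_force: 30.5
t: 31.55
eef_pos: [0.4478, 0.2366, 0.0709]
tool_rot: [0.0, -0.035, 0.999, 0.0]
contact_force: [-0.4, -0.0, -1.3]
gripper_width: 0.262
grasp_force: 0.0
t: 32.75
eef_pos: [0.4471, 0.2362, 0.2101]
tool_rot: [-0.0, 0.402, 0.916, -0.001]
contact_force: [0.5, -0.0, -0.3]
gripper_width: 0.254
grasp_force: 0.0
t: 33.95
eef_pos: [0.4472, 0.2363, 0.21]
tool_rot: [0.001, 0.941, 0.337, -0.001]
contact_force: [0.2, 0.7, 0.1]
gripper_width: 0.704
grasp_force: 0.0
now [0.4472 0.2363 0.21  ] yaw -50.6 shift [0.1194 0.176  0.1935] turn 2.4 | shift if turned first [0.1267 0.1707 0.1935] w 0.704 t 33.95
```

```bash
python3 -m inch '[[0.01,0.014,0,2.4],[0.025,0.034,0,0],[0.025,0.034,0,0],[0.025,0.034,0,0],[0.025,0.034,0,0],[0.016,0.021,0.03,0],[0,0,0.04,0],[0,0,0.04,0],[0,0,0.02,0],[0,0,0,0],[0,0,0,0]]'
python3 -c "
from h import *
go(.651,.1758,.0165,-53)
shot('wrist','w10')
im=cv2.imread('pics/w10.png').astype(int);m=((im[...,1]>im[...,2]+10)).astype(np.uint8)*255
for c in cv2.findContours(m,0,2)[0]:
    if cv2.contourArea(c)>300: u,v=cv2.minEnclosingCircle(c)[0];print(u,v,cv2.boundingRect(c),ray('w10',u,v,.008))
a=cv2.imread('pics/w10.png')[80:380,120:520];shot('top','t10');b=cv2.imread('pics/t10.png')[210:290,235:335]
cv2.imwrite('pics/c10.png',np.hstack([a,cv2.resize(b,(375,300),interpolation=cv2.INTER_CUBIC)]))"
```

```text
t: 35.05
eef_pos: [0.6522, 0.1769, 0.082]
tool_rot: [0.0, 0.948, 0.319, 0.001]
contact_force: [0.3, 0.1, 0.8]
gripper_width: 0.702
grasp_force: 0.0
now [0.6522 0.1769 0.082 ] yaw -52.8 shift [-0.0016  0.0001  0.0655] turn 0.2 | shift if turned first [-0.0016  0.0001  0.0655] w 0.702 t 35.05
320.5 213.5 (293, 187, 56, 54) [0.65280654 0.17591383 0.008     ]
```

View pics/c10.png

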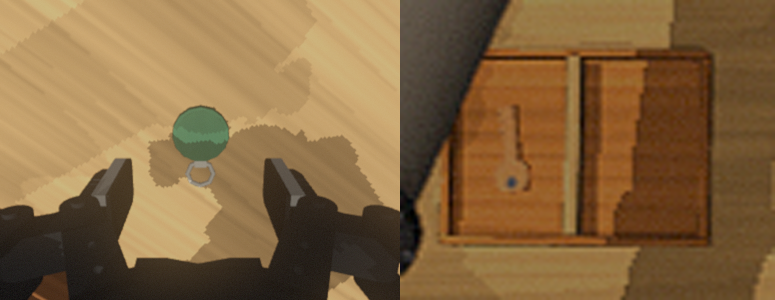

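Left half: the disc is at (201,133) midway between the fingers, with its ring below at (201,174), clear of the closing line. Right half: the key lies flat in the left (+y) bay.

```bash
python3 -m inch '[[0,0,0.025,0],[0,0,0.025,0],[0,0,0.012,0],[0,0,0.002,0],[0,0,0,0],[0,0,0,0]]'
python3 -m inch '[[0,0,0,0],[0,0,0,0],[0,0,0,0],[0,0,0,0],[0,0,0,0],[0,0,0,0]]' 0.0 30
python3 -m inch '[[0,0,-0.02,0],[0,0,-0.04,0],[0,0,-0.04,0],[0,0,-0.04,0],[0,0,-0.02,0],[0,0,0,0]]'
python3 -c "
from h import *
go(.449,.151,.15,-0.7)"
```

```text
t: 35.75
eef_pos: [0.6526, 0.1769, 0.0184]
tool_rot: [0.0, 0.948, 0.318, 0.001]
contact_force: [-0.7, -1.0, 0.8]
gripper_width: 0.706
grasp_force: 0.0
t: 36.35
eef_pos: [0.6522, 0.177, 0.0181]
tool_rot: [-0.0, 0.948, 0.318, 0.001]
contact_force: [-1.1, 0.5, 4.6]
gripper_width: 0.414
grasp_force: 29.4
t: 36.95
eef_pos: [0.6537, 0.1765, 0.182]
tool_rot: [0.0, 0.948, 0.318, 0.003]
contact_force: [0.1, 0.2, -1.4]
gripper_width: 0.413
grasp_force: 30.1
now [0.6537 0.1765 0.182 ] yaw -52.9 shift [-0.1789 -0.1031  0.0305] turn -52.2 | shift if turned first [-0.0281 -0.2045  0.0305] w 0.413 t 36.95
```

```bash
python3 -m inch '[[0,0,0,-8.5],[0,0,0,-8.5],[0,0,0,-8.5],[0,0,0,-8.5],[0,0,0,-8.5],[0,0,0,-8.5],[0,0,0,-1.2],[-0.003,-0.015,0,0],[-0.005,-0.035,0,0],[-0.005,-0.037,0,0],[-0.005,-0.037,0,0],[-0.005,-0.037,0,0]]'
python3 -m inch '[[-0.005,-0.03,0,0],[0,-0.013,0.02,0],[0,0,0.035,0],[0,0,0.03,0],[0,0,0.008,0],[0,0,0,0],[0,0,0,0]]'
python3 -c "
from h import *
go(.449,.151,.0705,-0.7)"
```

```text
t: 38.15
eef_pos: [0.4885, 0.1554, 0.1764]
tool_rot: [-0.0, 0.713, 0.701, -0.0]
contact_force: [-0.1, -0.1, 0.4]
gripper_width: 0.414
grasp_force: 30.1
t: 38.85
eef_pos: [0.4481, 0.1513, 0.0847]
tool_rot: [0.0, 0.712, 0.702, 0.0]
contact_force: [0.5, 0.2, -0.8]
gripper_width: 0.416
grasp_force: 30.2
now [0.4481 0.1513 0.0847] yaw -0.8 shift [-0.0002  0.0009  0.0142] turn -0.1 | shift if turned first [-0.0002  0.0009  0.0142] w 0.416 t 38.85
```

```bash
python3 -m inch '[[0,0,0.008,0],[0,0,0.004,0],[0,0,0.001,0],[0,0,0,0],[0,0,0,0]]'
python3 -m inch '[[0,0,0,0],[0,0,0,0],[0,0,0,0],[0,0,0,0]]' 0.055 20
python3 -m inch '[[0,0,-0.01,0],[0,0,-0.03,0],[0,0,-0.04,0],[0,0,-0.04,0],[0,0,-0.03,0],[0,0.04,0,0],[0,0.04,0,0],[0,0.04,0,0],[0,0.03,0,0],[0,0,0,0],[0,0,0,0],[0,0,0,0]]'
python3 -c "
from h import *
go(.449,.151,.0705,-0.7)
shot('top','t11');shot('side','s11')
a=cv2.imread('pics/t11.png')[145:285,190:475];b=cv2.imread('pics/s11.png')[180:310,310:450]
cv2.imwrite('pics/c11.png',np.hstack([cv2.resize(a,(480,236),interpolation=cv2.INTER_CUBIC),cv2.resize(b,(254,236),interpolation=cv2.INTER_CUBIC)]))"
```

```text
t: 39.35
eef_pos: [0.4473, 0.1514, 0.0709]
tool_rot: [0.0, 0.711, 0.703, 0.0]
contact_force: [-0.8, 0.3, 0.2]
gripper_width: 0.415
grasp_force: 30.2
t: 39.75
eef_pos: [0.4473, 0.1514, 0.0708]
tool_rot: [0.0, 0.711, 0.703, 0.0]
contact_force: [0.1, -0.8, 0.5]
gripper_width: 0.645
grasp_force: 0.0
t: 40.95
eef_pos: [0.5962, 0.1494, 0.2209]
tool_rot: [-0.0, 0.711, 0.703, -0.0]
contact_force: [-0.5, -0.2, -0.6]
gripper_width: 0.647
grasp_force: 0.0
now [0.5962 0.1494 0.2209] yaw -0.7 shift [-0.0002 -0.147   0.1506] turn -0.0 | shift if turned first [-0.0002 -0.147   0.1506] w 0.647 t 40.95
```

View pics/c11.png

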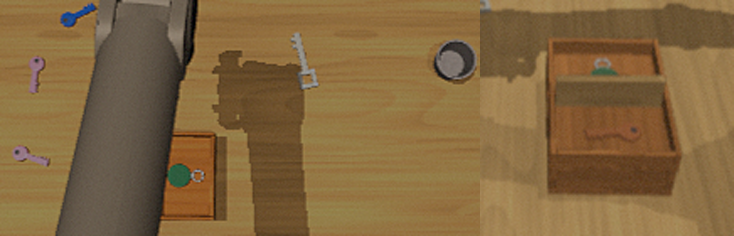

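The side half shows the key flat in the near bay (612,132) and the fob flat in the far bay (603,68). The trays are seated with no gap, and the door key and cup have not moved. Handing in.

```bash
python3 -c "
from station import bot
print(bot.hand_in())"
```

```text
the job is handed in; nothing more can be done
None
```

The job is handed in at about 41 s of the 128 s allowed: the shoehorn and tin lie flat in the deep tray, the handled tray is fully seated on it, and the copper key and fob lie flat in separate bays. The cup and door key were left where they were.

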